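# Third click on the filter box

### The arm

A 7-joint arm with a two-finger parallel gripper is mounted at the origin on a cart in front of the work surface, level with it; the furniture and walls round the work are solid. World frame = base frame: x ahead of the robot, y to its left, z up, the work surface at z = 0. Lengths are in m, angles in rad, forces in N, time in s.
With the tool pointing down it reaches from about 0.4 to 0.85 m from the base axis. Payload 10.4 kg.
Tool frame: the origin (TCP) lies midway between the tips of the shut fingers; the grasp point (between the pads) lies 19 mm behind it; z points along the fingers, y is the direction in which the jaws open and shut (so a half turn about z gives the same grasp; the last joint's range is limited). The gripper opens to 85 mm and grips with 20 to 120 N. Pads are 22 mm wide; open, the fingers measure 114 mm over their backs; the gripper's body (76 mm by 85 mm) begins 54 mm behind the grasp point. The pads swing forward as they close: fully open they stand 13 mm farther back than shut.
Start: joints at [-1.245, 0.332, -0.065, 1.46, 0.022, 1.35, -0.088], TCP at [0.214, 0.587, 0.231] pointing down, gripper open.
Joint ranges: [-2.6, 2.6], [-0.5, 2.12], [-1.47, 1.34], [0.16, 2.42], [-1.27, 4.41], [0.06, 2.06], [-2.6, 2.6]. Speed limits (rad/s): [2.22, 2.22, 2.79, 2.79, 3.14, 3.14, 3.14].

### API

Orientations are given as a unit quaternion [x, y, z, w].
In Python, from workcell import manip, viewer gives the robot as it stands.
- The arm moves only by the tool move_arm, never from a script. Its argument "deltas" is a list of rows, each a list of 7 numbers: the shift along the tool's x, y, z in m, then the turn, a rotation vector about the tool's x, y, z in degrees, then the opening, from -1 (shut) to 1 (fully open). In form: [[dx, dy, dz, wx, wy, wz, gripper], ...]. A call has 1 to 10 rows; each row shifts and turns the commanded pose from where the row before left it, along the tool's axes as they then stand; what a row does not reach is not made up. A row lasts 1/8 s, in which the tool goes at most 62.5 mm and 10.7 degrees, less where a joint would pass 70% of its speed; a pose out of reach is approached as far as the arm can. A call with a gripper value outside its range is refused whole. The fingers move at their own pace and stop on an object; "force" is the grip in N (left out, the last holds). Time passes only in rows, so rows that do not move let the fingers close. It gives the time, the measured TCP pose, the force and the opening at its end, in the units of the state.
- manip.get_obs(): the state, without advancing time (a new reading comes with each control period).
- viewer.camera(name): name is "scene" or "side" or "wrist"; returns (picture, depth): 384x512x3 uint8, red, green, blue; 384x512 float32, m along the optical axis (not along the pixel's ray), 0 where there is no reading.
- viewer.calibration(name): a dict with "fx", "fy", "cx", "cy" (pixels), "R" (3x3) and "t" (3): a world point X has camera coordinates R X + t; the wrist camera has in their place "T_tool_cam" (4x4, takes a point from camera to tool coordinates, whose origin is the TCP and whose axes are the flange's). Camera axes: x right, y down, z forward; pixel columns grow to the right and rows downward; lengths in m; the calibration is good to about 2 mm. The wrist camera is an equidistant fisheye: a pixel r from the principal point sees the ray r / f radians off the axis. A picture is of the moment at which its call begins: read the wrist's pose just before it. calibration takes no time and is no camera call.
- manip.hand_in(): hands the job in, once; it reports no verdict.
The state is a dict: "clock": time; "joint_pos": joint angles; "joint_velocities": joint speeds; "tau": joint torques, N m; "position": TCP position; "ee_rot": TCP orientation; "ft_force": force on the tool from outside, world axes, zero at the start; "torque": the same for the moment, N m; "grip_width": opening from 0.0 (shut) to 1.0 (fully open).
Only numpy, scipy, OpenCV 4.12 (cv2) and the standard library are available. Lean on these libraries where they do the work, as an engineer would, in place of code of your own. Each camera call takes 0.05 s, during which the arm holds its last target.

### The job

Take a reading through the green filter: with the fingertips push the black lever of the grey filter box along its slot from the parked end towards the white button, counting the clicks, and stop in the third detent without running past it; push lightly and do not grip the lever. Then press the white button down to take the reading, let it spring back and move clear. Leave the loose things on the table where they stand.

Things in the scene. Friction and masses are not known exactly. Their poses are not given: they have to be found in the camera images.
- filter_box: grey fixed box, 112 mm (x) by 236 mm (y), top face 45 mm above the table. Origin: centre of its underside. x: to the rear (filter side, away from the robot); y: along the lever's slot from parked end towards white button; z up. On the top: steel index strip at x = -35 mm, 3 mm proud; filter slide and rails at x = 22 to 55 mm, at most 5 mm proud (sight ring 12 mm)
- lever_head (a point): centre of the top of the black lever head with white line, 24 mm (box x) by 14 mm (box y), from 15 to 51 mm above the box's top face. It stands at box x = 0, box y = -50 mm + joint filter_lever. Under it a cross arm 16 mm wide in y (12 to 17 mm above the top face) runs to a brass plunger at box x = -35 mm (12 mm across, top 23 mm above the top face) and to the filter slide
- filter_lever (a joint): lever travel along box +y, m: 0 = parked stop, 0.1 = far stop; starts on a plain run at 0 to 0.014. Clicks into detents at 0.030, 0.050, 0.070, 0.090 (filters white, amber, green, blue under the sight ring); crests between at 0.020, 0.040, 0.060, 0.080. About 7 N moves it out of a detent, 1 N on the plain run; 2 mm past a crest it snaps on into the next detent and stays
- sight_ring (a point): centre of the black sight ring's upper rim, 23 mm across, 57 mm above the table, at box x = 38 mm, y = 20 mm
- read_button (a joint): how far the white push button is pressed, in m: 0 = up, 0.005 = fully down (5 N); springs back
- read_button_top (a point): centre of the top of the white push button, 24 mm across, 66 mm above the table, at box x = 0, y = 94 mm, in a black collar; pressed straight down
- gloss_tile: black glass reference tile in a black frame, 62x88x13 mm, lying flat; loose bystander, origin at the centre of its underside
- sharpener: metal pencil sharpener, 15x25x14 mm; loose bystander, origin at the centre of its underside
- parts_pot: white pot with green lid, 45 mm across, 43 mm high; loose bystander, origin at the centre of its underside
- sanding_block: cork block wrapped in abrasive paper, 48x85x25 mm; loose bystander, origin at the centre of its underside
- tweezers: steel tweezers lying flat, 18x120x8 mm; loose bystander, origin at the centre of its underside
- blue_rubber: tan rubber block with a blue sleeve, 25x52x18 mm, on the open table (not the like one in the case); loose bystander, origin at the centre of its underside

How it is judged:
On the way, in this order (a step that is already met when the one before it is completed fails the run):
1. the lever rests in the third detent (value of joint filter_lever between 0.0665 and 0.0735 m and velocity of joint filter_lever below 0.01 m/s), for 0.2 s.
2. the white button is pressed down (value of joint read_button above 0.0035 m and value of joint filter_lever between 0.0665 and 0.0735 m), for 0.04 s.
At the end, for the whole second after the job is handed in: the lever is seated in the third detent (joint value 0.070 within 3.5 mm), the button has been pressed at least 3.5 mm after that and has sprung back (under 1.5 mm) (value of joint filter_lever between 0.0665 and 0.0735 m and value of joint read_button below 0.0015 m); the robot touches nothing.
It fails at once if the lever runs past the third detent, over the crest to the fourth (value of joint filter_lever above 0.08 m).
It fails at once if the button is pressed before the lever is in the third detent (value of joint read_button above 0.002 m and not (value of joint filter_lever between 0.0665 and 0.0735 m)).
It fails at once if the lever is gripped or shoved hard (over 20 N between fingers and lever) (contact force between the fingers and filter_lever above 20 N).
It fails at once if a loose bystander is moved more than 15 mm or lifted (distance of any of gloss_tile, sharpener, parts_pot, sanding_block, tweezers, blue_rubber from where it was at the start of the episode above 0.015 m).
It also fails if it takes over 64 s, if anything falls off the work surface, if the arm or the gripper's body presses on something with over 40 N, if the wrist force passes 120 N, or if a joint passes its speed limit or range.

## Working session

There is one attempt and no reset: what is moved stays moved. The work goes in short steps, Python scripts to look and compute and a tool call to move; the robot and the scene stay as the last step left them, time stands still between calls to the robot, and variables do not carry over. Pictures are saved under pics/ and viewed, and the job is handed in when it is done.

Besides the shell and the picture viewer there is one more tool, called after ">>>" as a command line: name --pt "numbers of a row" for each row, then --argument value for the rest. move_arm: Moves the arm, as the interface text tells. Its arguments: {"type":"object","properties":{"deltas":{"type":"array"},"force":{"type":"number"}},"required":["deltas"]}

```bash
mkdir -p pics
python3 - <<'E'
from workcell import manip, viewer
import cv2,numpy as np
o=manip.get_obs()
for k,v in o.items(): print(k,np.round(v,4))
for n in ["scene","side","wrist"]:
    p,d=viewer.camera(n); cv2.imwrite(f"pics/{n}0.png",p[:,:,::-1]); np.save(f"pics/{n}0.npy",d)
    print(n,viewer.calibration(n))
E
```

```text
clock 0.0
joint_pos [-1.2446  0.3329 -0.0647  1.461   0.0216  1.3499 -0.0885]
joint_velocities [-0.0007  0.0007  0.0005  0.0004  0.0004  0.001   0.0014]
tau [ 3.00000e-04 -6.25431e+01  4.91000e-02 -3.91618e+01  1.61000e-02
  9.50000e-03 -0.00000e+00]
position [0.2135 0.587  0.2305]
ee_rot [ 1.735e-01  9.848e-01 -7.000e-04 -1.000e-04]
ft_force [-0.1177  0.0568  0.1012]
torque [-0.013   0.0174  0.004 ]
grip_width 1.0034
scene {'fx': 415.82106119785277, 'fy': 415.82106119785277, 'cx': 254.53405669232913, 'cy': 190.273572233396, 'R': array([[ 0.44571985, -0.89517146,  0.0013669 ],
       [-0.36751418, -0.18438297, -0.91155705],
       [ 0.81625189,  0.40579672, -0.41117136]]), 't': array([-0.17726895,  0.25601831,  1.30904619])}
side {'fx': 417.6366291722756, 'fy': 417.6366291722756, 'cx': 253.82057597180966, 'cy': 194.90767863877326, 'R': array([[ 0.99793203, -0.06424808,  0.0019611 ],
       [-0.02830908, -0.46669231, -0.88396656],
       [ 0.05770838,  0.88208303, -0.46754601]]), 't': array([-0.4343556 ,  0.10872461,  1.41845105])}
wrist {'fx': 297.3186396354542, 'fy': 297.3186396354542, 'cx': 251.9758580405835, 'cy': 186.45637893067243, 'T_tool_cam': array([[ 4.68322418e-05, -9.58377349e-01, -2.85504562e-01,
         7.23991013e-02],
       [ 9.99999970e-01,  1.13687121e-04, -2.17589942e-04,
        -6.25240956e-04],
       [ 2.40991463e-04, -2.85504543e-01,  9.58377325e-01,
        -1.43439067e-01],
       [ 0.00000000e+00,  0.00000000e+00,  0.00000000e+00,
         1.00000000e+00]])}
```

View pics/scene0.png

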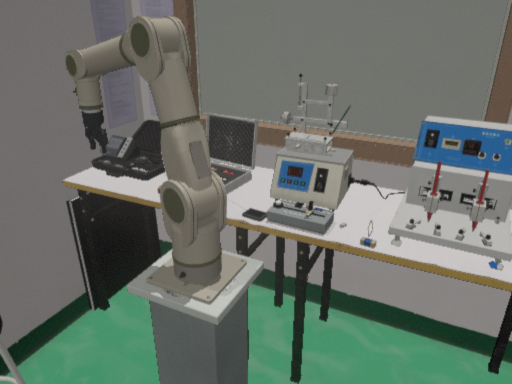

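View pics/side0.png

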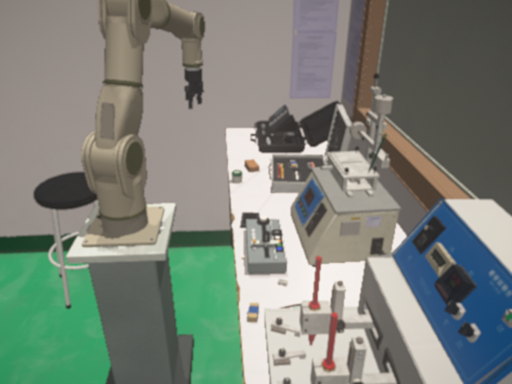

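View pics/wrist0.png

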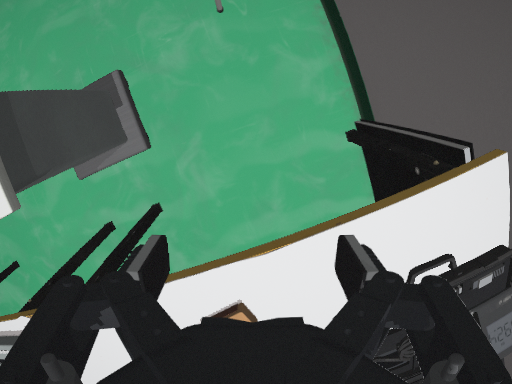

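The filter box is in front of the grey instrument, at scene (303,214) and side (264,243). Next I'll zoom in.

```bash
python3 - <<'E'
import cv2,numpy as np
a=cv2.imread("pics/scene0.png")[170:260,230:380]; b=cv2.imread("pics/side0.png")[195:330,220:310]
cv2.imwrite("pics/sz.png",cv2.resize(a,None,fx=5,fy=5,interpolation=cv2.INTER_CUBIC))
cv2.imwrite("pics/sd.png",cv2.resize(b,None,fx=4.4,fy=4.4,interpolation=cv2.INTER_CUBIC))
E
cat > h.py <<'E'
import numpy as np
from workcell import manip, viewer
def w(name,d,us,vs):
    c=viewer.calibration(name)
    us=np.asarray(us,float);vs=np.asarray(vs,float)
    z=d[np.round(vs).astype(int),np.round(us).astype(int)]
    P=np.stack([(us-c['cx'])/c['fx']*z,(vs-c['cy'])/c['fy']*z,z],-1)
    return (P-c['t'])@c['R']
def proj(name,X):
    c=viewer.calibration(name);p=np.atleast_2d(X)@c['R'].T+c['t']
    return np.stack([p[:,0]/p[:,2]*c['fx']+c['cx'],p[:,1]/p[:,2]*c['fy']+c['cy']],-1)
E
```

```text
(no output)
```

View pics/sz.png

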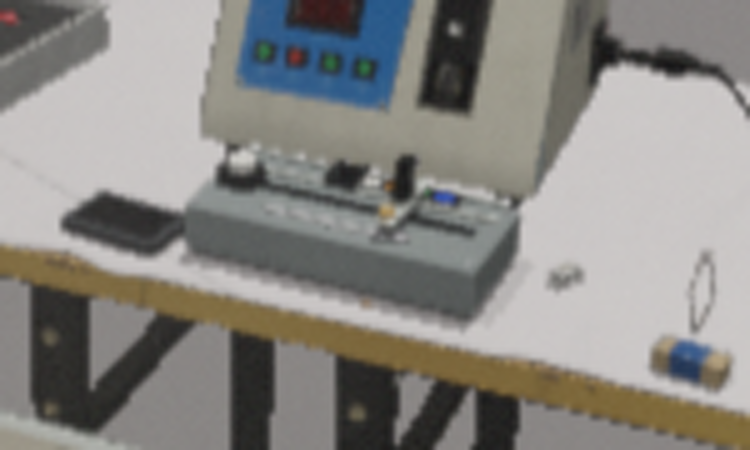

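View pics/sd.png

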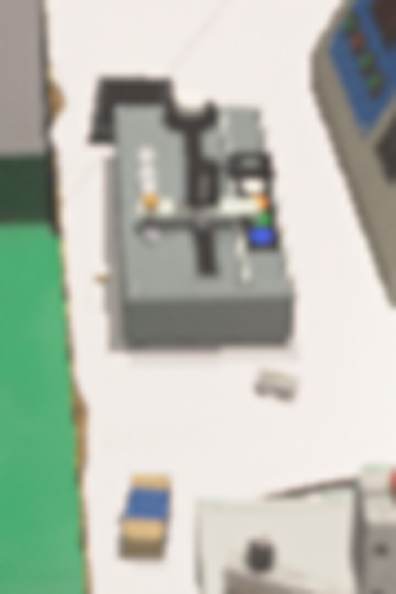

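The white button is at the box's left end (scene about (278,202), side about (262,217)). The black lever is near scene (311,206). The tile lies just beyond the button end. Next I fit the box pose from depth.

Run:
```python
import cv2
from h import *
allp=[]
for n,(u0,u1,v0,v1) in {"scene":(262,338,195,240),"side":(238,292,210,280)}.items():
    d=np.load(f"pics/{n}0.npy")
    v,u=np.mgrid[v0:v1,u0:u1]; P=w(n,d,u.ravel(),v.ravel())
    m=(abs(P[:,2]-.045)<.006)&(P[:,0]<0.75)
    T=P[m]; print(n,m.sum(),T.mean(0),np.histogram(P[:,2],np.arange(-.01,.12,.01)))
    print(T.min(0),T.max(0))
    if len(T): 
        print(cv2.minAreaRect(T[:,:2].astype(np.float32)*1000))
    H=P[(P[:,2]>.07)&(P[:,2]<.11)&(P[:,0]<.68)]; print("high",np.round(H,3)[:25])
    np.save(f"pics/{n}T.npy",P)
```

```text
scene 936 [ 0.4663388  -0.1732257   0.04415106] (array([829, 247, 184, 272, 314, 866, 196, 125,  41,  12,  12,   0]), array([-0.01,  0.  ,  0.01,  0.02,  0.03,  0.04,  0.05,  0.06,  0.07,
        0.08,  0.09,  0.1 ,  0.11]))
[ 0.39256581 -0.2838282   0.03900522] [ 0.5767966  -0.02509798  0.05083566]
((482.01910400390625, -156.26446533203125), (185.03880310058594, 254.47169494628906), 2.8481380939483643)
high [[ 0.581 -0.219  0.07 ]
 [ 0.577 -0.225  0.073]
 [ 0.581 -0.227  0.072]
 [ 0.585 -0.231  0.071]
 [ 0.581 -0.236  0.074]
 [ 0.588 -0.238  0.071]
 [ 0.583 -0.243  0.074]
 [ 0.584 -0.247  0.075]
 [ 0.578 -0.253  0.078]
 [ 0.585 -0.255  0.076]
 [ 0.584 -0.259  0.077]
 [ 0.588 -0.262  0.076]
 [ 0.589 -0.266  0.077]
 [ 0.583 -0.271  0.08 ]
 [ 0.573 -0.23   0.071]
 [ 0.576 -0.237  0.072]
 [ 0.58  -0.24   0.07 ]
 [ 0.577 -0.245  0.073]
 [ 0.58  -0.248  0.072]
 [ 0.584 -0.251  0.071]
 [ 0.58  -0.256  0.074]
 [ 0.582 -0.26   0.074]
 [ 0.585 -0.263  0.074]
 [ 0.586 -0.267  0.074]
 [ 0.583 -0.272  0.076]]
side 1187 [ 0.44959939 -0.19194629  0.0473766 ] (array([  61, 1494,  272,  117,  120, 1
[... 237 characters left out ...]
3250732421875, -141.25389099121094), (297.36865234375, 152.60525512695312), 87.24705505371094)
high [[ 0.454 -0.07   0.072]
 [ 0.457 -0.074  0.07 ]
 [ 0.46  -0.076  0.072]
 [ 0.453 -0.082  0.072]
 [ 0.456 -0.081  0.071]
 [ 0.445 -0.21   0.101]
 [ 0.449 -0.205  0.098]
 [ 0.452 -0.203  0.097]
 [ 0.454 -0.207  0.099]
 [ 0.457 -0.207  0.099]
 [ 0.461 -0.204  0.097]
 [ 0.463 -0.212  0.101]
 [ 0.466 -0.205  0.097]
 [ 0.445 -0.208  0.097]
 [ 0.448 -0.214  0.1  ]
 [ 0.451 -0.208  0.096]
 [ 0.454 -0.208  0.096]
 [ 0.456 -0.216  0.101]
 [ 0.46  -0.206  0.094]
 [ 0.463 -0.212  0.098]
 [ 0.466 -0.211  0.098]
 [ 0.445 -0.211  0.095]
 [ 0.448 -0.214  0.096]
 [ 0.451 -0.215  0.097]
 [ 0.454 -0.212  0.095]]
```

Run:
```python
from h import *
v,u=np.mgrid[0:384,0:512]
for n in ["scene","side"]:
    d=np.load(f"pics/{n}0.npy"); P=w(n,d,u.ravel(),v.ravel())[d.ravel()>0]
    print(n,"rows y from .65 down, cols x .3..0.8")
    for y in np.arange(.65,-.45,-.1):
        r=[]
        for x in np.arange(.3,.8,.05):
            m=(abs(P[:,0]-x-.025)<.025)&(abs(P[:,1]-y)<.05)&(P[:,2]>-.02)&(P[:,2]<.6)
            r.append(f"{P[m,2].max():.2f}" if m.any() else "  - ")
        print(f"{y:.2f}",*r)
```

```text
scene rows y from .65 down, cols x .3..0.8
0.65 0.00 0.00 0.00 0.05 0.05 0.05 0.05 0.04 0.04   - 
0.55 0.00 0.00 0.02 0.00 0.00 0.00 -0.00   -    -    - 
0.45 0.00 0.00 0.02 0.02   -    -    -    -  0.04 0.28
0.35   -    -    -    -    -    -  0.04 0.04 0.05 0.28
0.25   -    -    -    -  0.05 0.05 0.05 0.05 0.07 0.28
0.15   -  0.00 0.00 0.00 0.00 0.05 0.04 0.05 0.15 0.28
0.05   -  0.01 0.02 0.01 0.00 0.16 0.20 0.20 0.34 0.34
-0.05 -0.01 0.05 0.06 0.07 0.05 0.16 0.24 0.28 0.26 0.50
-0.15   -  0.05 0.06 0.06 0.06 0.16 0.20 0.28 0.47 0.48
-0.25   -  0.05 0.09 0.09 0.05 0.14 0.20 0.20 0.40 0.36
-0.35   -  0.00 0.00 0.01 0.01 0.00 0.00 0.00 0.00 0.09
side rows y from .65 down, cols x .3..0.8
0.65 0.01 0.01 0.01 0.06 0.05 0.05 0.06 0.05 0.06 0.09
0.55 0.01 0.01 0.03 0.01 0.01 0.03 0.05 0.05 0.06 0.08
0.45 -0.02 0.01 0.03 0.03 0.06 0.06 0.06 0.06 0.06 0.25
0.35 -0.00 0.05 0.05 0.01 0.05 0.05 0.05 0.05 0.05 0.29
0.25   -  0.01 0.01 0.01 0.07 0.05 0.05 0.05   -  0.29
0.15   -  0.01 0.01 0.01 0.01 0.05 0.06   -    -  0.29
0.05   -  0.02 0.02 0.02 0.01 0.14 0.20 0.20 0.34 0.35
-0.05   -  0.02 0.07 0.07 0.05 0.15 0.24 0.28 0.27 0.51
-0.15   -  0.01 0.06 0.06 0.06 0.15 0.20 0.28 0.48 0.48
-0.25   -  0.05 0.10 0.10 0.05 0.13 0.20 0.21 0.41 0.37
-0.35   -  0.01 0.01 0.02 0.02 0.01 0.01 0.01 0.01 0.09
```

>>> move_arm --pt "0 0 0 0 0 -10 -1" --pt "0 0 0 0 0 -10 -1" --pt "-0.028 -0.048 0 0 0 0 -1" --pt "-0.028 -0.048 0 0 0 0 -1" --pt "-0.028 -0.048 0 0 0 0 -1" --pt "-0.028 -0.048 0 0 0 0 -1" --pt "-0.028 -0.048 0 0 0 0 -1" --pt "-0.028 -0.048 0 0 0 0 -1" --pt "-0.028 -0.048 0 0 0 0 -1" --force 20

```text
clock: 1.27
position: [0.4103, 0.2497, 0.2313]
ee_rot: [-0.0, 1.0, 0.0, 0.0]
ft_force: [1.0, 0.7, -0.3]
grip_width: 0.002
```

>>> move_arm --pt "-0.006 -0.045 0 0 0 0 -1" --pt "-0.006 -0.045 0 0 0 0 -1" --pt "-0.006 -0.045 0 0 0 0 -1" --pt "-0.006 -0.045 0 0 0 0 -1" --pt "-0.006 -0.045 0 0 0 0 -1" --pt "-0.006 -0.045 0 0 0 0 -1" --pt "-0.006 -0.045 0 0 0 0 -1" --pt "-0.006 -0.045 0 0 0 0 -1" --pt "-0.006 -0.045 0 0 0 0 -1" --pt "0 0 0 0 0 0 -1"

```text
clock: 2.52
position: [0.4633, -0.1571, 0.2313]
ee_rot: [0.003, 1.0, -0.001, -0.0]
ft_force: [-0.9, -0.3, -0.3]
grip_width: -0.002
```

```bash
cat >> h.py <<'E'
from scipy.spatial.transform import Rotation as Rr
def wrist(name):
    import cv2
    o=manip.get_obs(); p,d=viewer.camera("wrist"); cv2.imwrite(f"pics/{name}.png",p[:,:,::-1]); np.save(f"pics/{name}.npy",d)
    T=np.eye(4);T[:3,:3]=Rr.from_quat(o['ee_rot']).as_matrix();T[:3,3]=o['position']
    np.save(f"pics/{name}_T.npy",T@viewer.calibration("wrist")['T_tool_cam']); return o
def wpix(name,u,v,z=None):
    """world points of wrist pixels: by depth, or on plane of height z"""
    c=viewer.calibration("wrist");T=np.load(f"pics/{name}_T.npy")
    u=np.asarray(u,float);v=np.asarray(v,float)
    a=(u-c['cx'])/c['fx'];b=(v-c['cy'])/c['fy'];r=np.hypot(a,b)+1e-9
    ray=np.stack([np.sin(r)*a/r,np.sin(r)*b/r,np.cos(r)],-1)
    if z is None:
        d=np.load(f"pics/{name}.npy")[np.round(v).astype(int),np.round(u).astype(int)]
        P=ray/ray[...,2:]*d[...,None]; return P@T[:3,:3].T+T[:3,3]
    R=ray@T[:3,:3].T; return T[:3,3]+R*((z-T[2,3])/R[...,2])[...,None]
def wproj(name,X):
    c=viewer.calibration("wrist");T=np.load(f"pics/{name}_T.npy")
    p=(np.atleast_2d(X)-T[:3,3])@T[:3,:3]; h=np.hypot(p[:,0],p[:,1]); r=np.arctan2(h,p[:,2])
    return np.stack([p[:,0]/h*r*c['fx']+c['cx'],p[:,1]/h*r*c['fy']+c['cy']],-1)
E
python3 -c "
from h import *
o=wrist('w1');print(o['clock'],o['position'],o['ee_rot'],o['ft_force'])"
```

```text
2.525 [ 0.46327977 -0.15705287  0.23125455] [ 2.64078537e-03  9.99996369e-01 -5.31289583e-04 -8.04632530e-05] [-0.86849594 -0.28427302 -0.32792156]
```

View pics/w1.png

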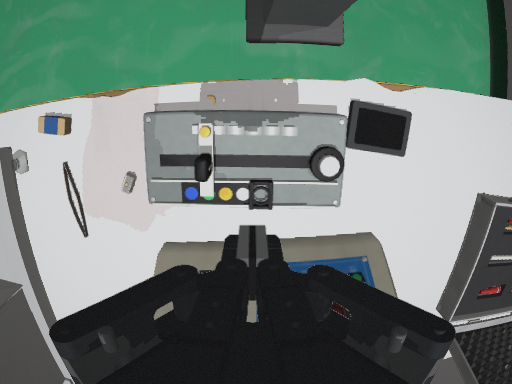

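The wrist view shows the box's top face from (146,112) to (343,207). The lever head is at (203,166), the plunger at (205,131) and the button at (329,166). Next I zoom in and refine.

Run:
```python
from h import *
import cv2
a=cv2.imread("pics/w1.png")[95:220,135:355]
cv2.imwrite("pics/w1z.png",cv2.resize(a,None,fx=3.5,fy=3.5,interpolation=cv2.INTER_CUBIC))
v,u=np.mgrid[100:215,135:355]; P=wpix('w1',u.ravel(),v.ravel())
m=abs(P[:,2]-.045)<.0025
T=P[m]; print(m.sum(),np.median(T[:,2]),cv2.minAreaRect(T[:,:2].astype(np.float32)*1000))
H=P[(P[:,2]>.088)&(P[:,0]<.52)];print('lever',len(H),H.min(0),H.max(0),H.mean(0))
B=P[(P[:,2]>.062)&(P[:,2]<.07)&(P[:,1]>-.11)&(P[:,0]<.5)];print('btn',len(B),B.min(0),B.max(0),np.median(B,0))
print(wpix('w1',[329,205],[166,131],.066), wpix('w1',[205],[131],.068))
```

```text
13209 0.04584677098742346 ((456.8704528808594, -167.39002990722656), (235.83111572265625, 110.31977081298828), 88.76661682128906)
lever 444 [ 0.39067327 -0.21541137  0.088029  ] [ 0.46860182 -0.15719987  0.37470631] [ 0.44297462 -0.19754035  0.15025702]
btn 343 [ 0.44814858 -0.08578092  0.06209699] [ 0.4711881  -0.06261938  0.06893354] [ 0.45939218 -0.07457655  0.06656037]
[[ 0.45976578 -0.07423795  0.066     ]
 [ 0.42177382 -0.20690847  0.066     ]] [[ 0.42157233 -0.20658643  0.068     ]]
```

View pics/w1z.png

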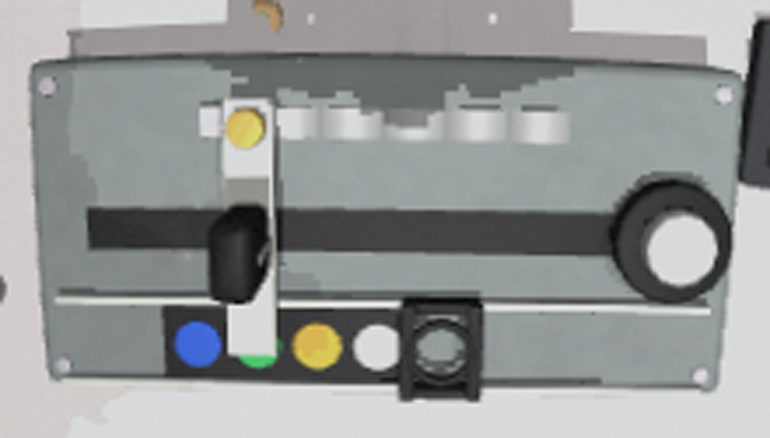

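>>> move_arm --pt "0.002 -0.035 0 0 0 0 -1" --pt "0.002 -0.035 0 0 0 0 -1" --pt "0.003 -0.035 0 0 0 0 -1" --pt "0 0 0.03 0 0 0 -1" --pt "0 0 0.03 0 0 0 -1" --pt "0 0 0.03 0 0 0 -1" --pt "0 0 0.03 0 0 0 -1" --pt "0 0 0.025 0 0 0 -1" --pt "0 0 0.012 0 0 0 -1" --pt "0 0 0 0 0 0 -1"

```text
clock: 3.82
position: [0.4567, -0.2578, 0.0739]
ee_rot: [-0.001, 1.0, 0.0, -0.001]
ft_force: [1.5, -0.9, -0.0]
grip_width: 0.004
```

```bash
python3 -c "
from h import *
o=wrist('w2');print(o['clock'],o['position'],o['ee_rot'],o['ft_force'])"
```

```text
3.825 [ 0.45670907 -0.25779101  0.07391358] [-5.34313223e-04  9.99999653e-01  3.04100715e-04 -5.63042169e-04] [ 1.52967156e+00 -9.26926694e-01 -1.73614617e-05]
```

View pics/w2.png

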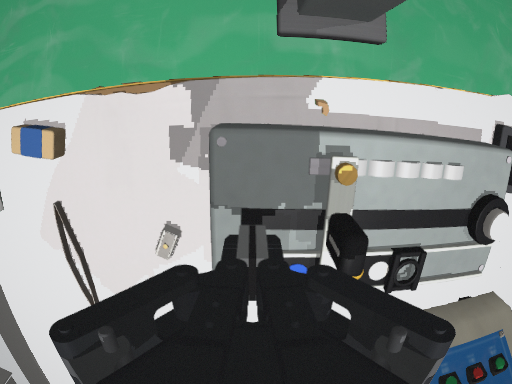

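```bash
cat >> h.py <<'E'
def joint(name):
    import cv2
    im=cv2.imread(f"pics/{name}.png"); c=np.array([.457,-.1674]); X=np.array([1,-.0215]);Y=np.array([.0215,1])
    h=cv2.cvtColor(im,cv2.COLOR_BGR2HSV)
    m=cv2.inRange(h,(15,110,90),(32,255,255))
    n,l,s,ce=cv2.connectedComponentsWithStats(m)
    for i in range(1,n):
        if s[i,4]<40: continue
        P=wpix(name,[ce[i][0]],[ce[i][1]],.068)[0]
        b=(P[:2]-c)@np.stack([X,Y],1)
        if abs(b[0]+.035)<.012 and abs(b[1])<.09: print(name,'plunger px',ce[i].round(1),'area',s[i,4],'box',b.round(4),'joint',round(b[1]+.05,4))
def look(name):
    o=wrist(name); print(o['clock'],o['position'].round(4),o['ft_force'].round(2)); joint(name)
E
python3 -c "
from h import *
joint('w1');joint('w2')"
```

```text
w1 plunger px [204.9 131.1] area 91 box [-0.0345 -0.0401] joint 0.0099
w2 plunger px [346.4 173.7] area 355 box [-0.0348 -0.0413] joint 0.0087
```

>>> move_arm --pt "0 0.005 0 0 0 0 -1" --pt "0 0.005 0 0 0 0 -1" --pt "0 0.005 0 0 0 0 -1" --pt "0 0.004 0 0 0 0 -1" --pt "0 0 0 0 0 0 -1"

```text
clock: 4.5
position: [0.4569, -0.2391, 0.0743]
ee_rot: [-0.0, 1.0, 0.0, 0.0]
ft_force: [0.3, 0.2, 0.2]
grip_width: 0.005
```

```bash
python3 -c "
from h import *
look('w3')"
```

```text
4.5 [ 0.4569 -0.2391  0.0743] [0.33 0.16 0.19]
w3 plunger px [312.9 173. ] area 383 box [-0.0347 -0.0412] joint 0.0088
```

>>> move_arm --pt "0 0.003 0 0 0 0 -1" --pt "0 0.003 0 0 0 0 -1" --pt "0 0.003 0 0 0 0 -1" --pt "0 0.003 0 0 0 0 -1" --pt "0 0 0 0 0 0 -1"

```text
clock: 5.18
position: [0.4568, -0.2273, 0.0743]
ee_rot: [-0.0, 1.0, 0.0, 0.0]
ft_force: [0.7, 0.4, 0.2]
grip_width: -0.002
```

```bash
python3 -c "
from h import *
look('w4')"
```

```text
5.175 [ 0.4568 -0.2273  0.0743] [0.69 0.4  0.24]
w4 plunger px [293.2 173.1] area 388 box [-0.0347 -0.0399] joint 0.0101
```

View pics/w4.png

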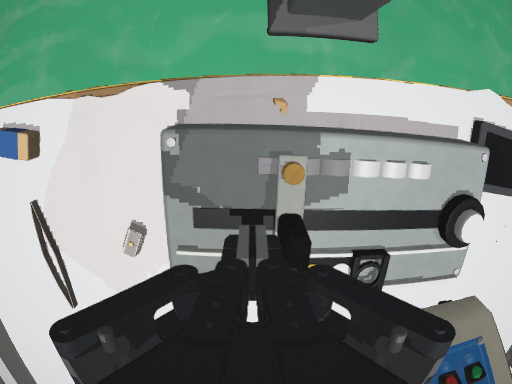

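>>> move_arm --pt "0 0.002 0 0 0 0 -1" --pt "0 0.002 0 0 0 0 -1" --pt "0 0 0 0 0 0 -1"

```text
clock: 5.6
position: [0.4569, -0.2232, 0.0743]
ee_rot: [-0.0, 1.0, 0.0, 0.0]
ft_force: [0.7, -0.9, -0.1]
grip_width: 0.003
```

```bash
python3 -c "
from h import *
look('w5')"
```

```text
5.6 [ 0.4569 -0.2232  0.0743] [ 0.7  -0.92 -0.15]
w5 plunger px [293.  173.2] area 386 box [-0.0346 -0.0359] joint 0.0141
```

>>> move_arm --pt "0 0.002 0 0 0 0 -1" --pt "0 0.002 0 0 0 0 -1" --pt "0 0 0 0 0 0 -1"

```text
clock: 6.02
position: [0.4569, -0.219, 0.0742]
ee_rot: [-0.0, 1.0, 0.0, -0.0]
ft_force: [-0.1, -0.4, 0.7]
grip_width: -0.0
```

```bash
python3 -c "
from h import *
look('w6')"
```

```text
6.025 [ 0.4569 -0.219   0.0742] [-0.06 -0.41  0.68]
w6 plunger px [293.  173.4] area 384 box [-0.0346 -0.0317] joint 0.0183
```

>>> move_arm --pt "0 0.001 0 0 0 0 -1" --pt "0 0.001 0 0 0 0 -1" --pt "0 0.001 0 0 0 0 -1"

```text
clock: 6.45
position: [0.4568, -0.2163, 0.0742]
ee_rot: [-0.0, 1.0, 0.0, -0.0]
ft_force: [-0.1, -0.6, 0.6]
grip_width: 0.001
```

```bash
python3 -c "
from h import *
look('w7')"
```

```text
6.45 [ 0.4568 -0.2163  0.0742] [-0.09 -0.56  0.59]
w7 plunger px [293.  173.7] area 388 box [-0.0346 -0.029 ] joint 0.021
```

>>> move_arm --pt "0 0.001 0 0 0 0 -1" --pt "0 0.001 0 0 0 0 -1"

```text
clock: 6.75
position: [0.4567, -0.2144, 0.0742]
ee_rot: [-0.0, 1.0, 0.0, -0.0]
ft_force: [0.9, -0.5, 0.3]
grip_width: -0.003
```

```bash
python3 -c "
from h import *
look('w8')"
```

```text
6.75 [ 0.4567 -0.2144  0.0742] [ 0.86 -0.52  0.35]
w8 plunger px [305.1 174.2] area 376 box [-0.0346 -0.0206] joint 0.0294
```

First click: the lever now reads 0.0294. On to the second.

>>> move_arm --pt "0 0.002 0 0 0 0 -1" --pt "0 0.002 0 0 0 0 -1" --pt "0 0.002 0 0 0 0 -1" --pt "0 0.002 0 0 0 0 -1" --pt "0 0.002 0 0 0 0 -1" --pt "0 0 0 0 0 0 -1"

```text
clock: 7.55
position: [0.4568, -0.2056, 0.0744]
ee_rot: [0.0, 1.0, -0.001, 0.0]
ft_force: [1.7, -5.1, -2.5]
grip_width: -0.004
```

```bash
python3 -c "
from h import *
look('w9')"
```

```text
7.55 [ 0.4568 -0.2056  0.0744] [ 1.68 -5.1  -2.46]
w9 plunger px [292.5 173.9] area 390 box [-0.0346 -0.0184] joint 0.0316
```

>>> move_arm --pt "0 0.001 0 0 0 0 -1" --pt "0 0.001 0 0 0 0 -1" --pt "0 0.001 0 0 0 0 -1" --pt "0 0.001 0 0 0 0 -1" --pt "0 0.001 0 0 0 0 -1" --pt "0 0.001 0 0 0 0 -1"

```text
clock: 8.35
position: [0.4569, -0.1983, 0.0743]
ee_rot: [-0.0, 1.0, 0.0, 0.0]
ft_force: [1.5, -1.6, -0.9]
grip_width: 0.0
```

```bash
python3 -c "
from h import *
look('w10')"
```

```text
8.35 [ 0.4569 -0.1983  0.0743] [ 1.52 -1.62 -0.91]
w10 plunger px [292.7 174. ] area 385 box [-0.0347 -0.0111] joint 0.0389
```

>>> move_arm --pt "0 0.001 0 0 0 0 -1" --pt "0 0.001 0 0 0 0 -1" --pt "0 0.001 0 0 0 0 -1" --pt "0 0 0 0 0 0 -1"

```text
clock: 8.9
position: [0.4567, -0.1952, 0.0742]
ee_rot: [-0.0, 1.0, 0.0, -0.0]
ft_force: [0.6, -0.5, 0.8]
grip_width: -0.002
```

```bash
python3 -c "
from h import *
look('w11')"
```

```text
8.9 [ 0.4567 -0.1952  0.0742] [ 0.58 -0.54  0.79]
w11 plunger px [306.5 175.2] area 376 box [-0.0346 -0.0006] joint 0.0494
```

Second click: 0.0494. Now the third, more carefully.

>>> move_arm --pt "0 0.002 0 0 0 0 -1" --pt "0 0.002 0 0 0 0 -1" --pt "0 0.002 0 0 0 0 -1" --pt "0 0.002 0 0 0 0 -1" --pt "0 0.002 0 0 0 0 -1" --pt "0 0.001 0 0 0 0 -1" --pt "0 0.001 0 0 0 0 -1" --pt "0 0.001 0 0 0 0 -1" --pt "0 0.001 0 0 0 0 -1"

```text
clock: 10.07
position: [0.4569, -0.1826, 0.0744]
ee_rot: [0.0, 1.0, -0.001, 0.0]
ft_force: [1.7, -5.1, -2.7]
grip_width: -0.001
```

```bash
python3 -c "
from h import *
look('w12')"
```

```text
10.075 [ 0.4569 -0.1826  0.0744] [ 1.69 -5.08 -2.67]
w12 plunger px [292.4 174.7] area 385 box [-0.0346  0.0045] joint 0.0545
```

>>> move_arm --pt "0 0.001 0 0 0 0 -1" --pt "0 0.001 0 0 0 0 -1" --pt "0 0.001 0 0 0 0 -1"

```text
clock: 10.5
position: [0.4569, -0.1782, 0.0743]
ee_rot: [-0.0, 1.0, 0.0, 0.0]
ft_force: [1.3, -1.0, -1.0]
grip_width: 0.002
```

```bash
python3 -c "
from h import *
look('w13')"
```

```text
10.5 [ 0.4569 -0.1782  0.0743] [ 1.33 -1.   -1.01]
w13 plunger px [292.6 174.9] area 385 box [-0.0346  0.009 ] joint 0.059
```

>>> move_arm --pt "0 0.001 0 0 0 0 -1" --pt "0 0.001 0 0 0 0 -1" --pt "0 0.001 0 0 0 0 -1" --pt "0 0 0 0 0 0 -1"

```text
clock: 11.05
position: [0.4567, -0.1752, 0.0742]
ee_rot: [-0.0, 1.0, 0.0, -0.0]
ft_force: [-0.3, -0.1, -0.3]
grip_width: -0.001
```

```bash
python3 -c "
from h import *
look('w14')"
```

```text
11.05 [ 0.4567 -0.1752  0.0742] [-0.28 -0.15 -0.26]
w14 plunger px [306.5 175.9] area 373 box [-0.0347  0.0194] joint 0.0694
```

Third click: 0.0694, on the same bias as before. Backing off, lifting and verifying.

>>> move_arm --pt "0 -0.01 0 0 0 0 -1" --pt "0 -0.01 0 0 0 0 -1" --pt "0 0 -0.03 0 0 0 -1" --pt "0 0 -0.03 0 0 0 -1" --pt "0 0 -0.03 0 0 0 -1" --pt "0 0 0 0 0 0 -1"

```text
clock: 11.85
position: [0.4579, -0.1967, 0.1663]
ee_rot: [0.0, 1.0, -0.0, 0.002]
ft_force: [-0.6, -0.4, -1.1]
grip_width: -0.001
```

```bash
python3 -c "
from h import *
look('w15')"
```

```text
11.85 [ 0.4579 -0.1967  0.1663] [-0.6  -0.44 -1.1 ]
w15 plunger px [312.3 146.3] area 142 box [-0.0346  0.0193] joint 0.0693
```

View pics/w15.png

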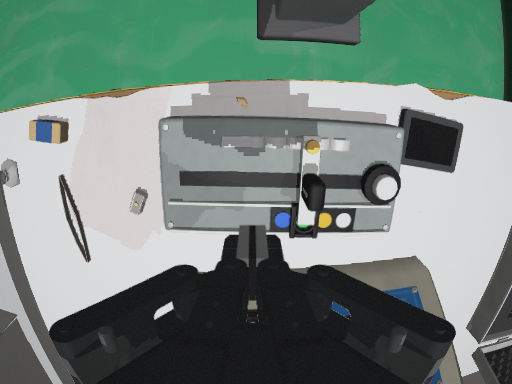

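The plunger is at (312,146), giving lever 0.0693, and the green filter is under the sight ring. The button is at (385,187). Moving above it.

```bash
python3 -c "
from h import *
print(wpix('w15',[385],[187],.066))"
```

```text
[[ 0.45882123 -0.07542429  0.066     ]]
```

>>> move_arm --pt "-0.001 0.04 0 0 0 0 -1" --pt "0 0.04 0 0 0 0 -1" --pt "0 0.042 0 0 0 0 -1" --pt "0 0 0.03 0 0 0 -1" --pt "0 0 0.03 0 0 0 -1" --pt "0 0 0.016 0 0 0 -1" --pt "0 0 0 0 0 0 -1" --pt "0 0 0 0 0 0 -1"

```text
clock: 12.9
position: [0.4583, -0.0738, 0.089]
ee_rot: [0.0, 1.0, 0.0, 0.0]
ft_force: [0.2, -0.2, 0.7]
grip_width: 0.002
```

```bash
python3 -c "
from h import *
look('w16')"
```

```text
12.9 [ 0.4583 -0.0738  0.089 ] [ 0.2  -0.22  0.69]
w16 plunger px [132.6 167.6] area 278 box [-0.0346  0.0206] joint 0.0706
```

View pics/w16.png

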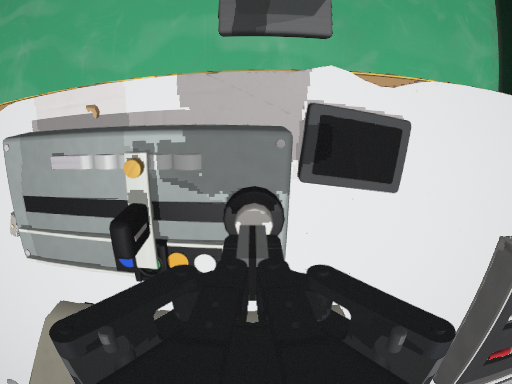

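The fingers sit over the white button at (254,218). Lowering in small steps.

>>> move_arm --pt "0 0 0.01 0 0 0 -1" --pt "0 0 0.008 0 0 0 -1" --pt "0 0 0.004 0 0 0 -1" --pt "0 0 0.002 0 0 0 -1" --pt "0 0 0 0 0 0 -1"

```text
clock: 13.58
position: [0.4576, -0.0735, 0.0642]
ee_rot: [-0.0, 1.0, 0.0, -0.0]
ft_force: [-1.9, 0.3, 2.0]
grip_width: -0.003
```

>>> move_arm --pt "0 0 0.002 0 0 0 -1" --pt "0 0 0 0 0 0 -1"

```text
clock: 13.82
position: [0.4579, -0.0735, 0.0624]
ee_rot: [-0.0, 1.0, 0.0, 0.0]
ft_force: [-1.6, -0.3, 3.6]
grip_width: -0.0
```

>>> move_arm --pt "0 0 0.0015 0 0 0 -1" --pt "0 0 0 0 0 0 -1"

```text
clock: 14.08
position: [0.4579, -0.0736, 0.0611]
ee_rot: [-0.0, 1.0, 0.0, 0.0]
ft_force: [-3.2, 1.0, 9.1]
grip_width: 0.001
```

>>> move_arm --pt "0 0 0.001 0 0 0 -1" --pt "0 0 0 0 0 0 -1"

```text
clock: 14.32
position: [0.458, -0.0736, 0.0608]
ee_rot: [-0.0, 1.0, 0.0, 0.0]
ft_force: [-8.4, 0.1, 23.2]
grip_width: 0.001
```

The force rose steeply to 23 N, so the button is on its stop. Releasing.

>>> move_arm --pt "0 0 -0.004 0 0 0 -1" --pt "0 0 -0.01 0 0 0 -1" --pt "0 0 -0.03 0 0 0 -1" --pt "0 0 -0.03 0 0 0 -1" --pt "0 0 -0.03 0 0 0 -1" --pt "0 0 -0.03 0 0 0 -1" --pt "0 -0.03 -0.02 0 0 0 -1" --pt "0 -0.04 0 0 0 0 -1" --pt "0 0 0 0 0 0 -1" --pt "0 0 0 0 0 0 -1"

```text
clock: 15.58
position: [0.4578, -0.1429, 0.2138]
ee_rot: [-0.0, 1.0, 0.0, -0.0]
ft_force: [-0.9, 1.7, 0.5]
grip_width: 0.002
```

```bash
python3 -c "
from h import *
look('w17')
v,u=np.mgrid[100:230,200:400]; P=wpix('w17',u.ravel(),v.ravel())
r=np.hypot(P[:,0]-.459,P[:,1]+.0742); print('button z',np.median(P[r<.008,2]))
v,u=np.mgrid[100:215,135:355]; Q=wpix('w1',u.ravel(),v.ravel())
r=np.hypot(Q[:,0]-.459,Q[:,1]+.0742); print('before',np.median(Q[r<.008,2]))
"
```

```text
15.575 [ 0.4578 -0.1429  0.2138] [-0.88  1.67  0.54]
w17 plunger px [248.8 139.1] area 97 box [-0.0344  0.0199] joint 0.0699
button z 0.06687305948457486
before 0.06695143929327105
```

View pics/w17.png

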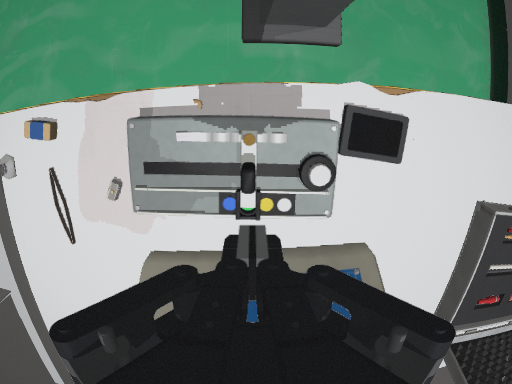

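The lever is at (249,139), reading 0.0699, with green under the ring at (249,205). The button is back up, and the bystanders I can see have not moved. Handing in.

```bash
python3 -c "
from h import *
print(manip.hand_in())"
```

```text
the job is handed in; nothing more can be done
None
```

I pushed the black lever with the shut fingertips through three clicks, measured at 0.029, 0.049 and 0.069 m, and stopped in the third detent. I then pressed the white button to its stop, let it spring back and moved clear, handing in at about 15.6 s of the 64 s allowed.

- **Lever:** the last picture shows the lever at 0.0699 m with the green filter under the sight ring. The force readings while pushing stayed at about 5 N or less.
- **Button:** the tip was at z = 0.0608 m at full press, about 5 mm below the stated top height, and the force rose to about 23 N on the stop. Afterwards the button top measured 66.9 mm, against 67.0 mm before the press.
- **Bystanders:** the tile, sharpener, tweezers and blue rubber look unmoved in the last picture, but I did not measure them. The pot and the sanding block were out of view in that last picture.
- **Disagreement:** the plunger readings varied by about ±1 mm between views, which is within the 3.5 mm tolerance.

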